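# Clamp the ground pin in the V-block with the swing strap and cam lever

## Robot

A 7-joint arm with a two-finger parallel gripper is mounted at the origin on the work surface. World frame = base frame: x ahead of the robot, y to its left, z up, the work surface at z = 0. Lengths are in m, angles in rad, forces in N, time in s.
With the tool pointing down it reaches from about 0.35 to 0.9 m from the base axis. Payload 8.1 kg.
Tool frame: the origin (TCP) lies at the very end of the fingers, on their centre line; the grasp point (between the pads) lies 19 mm behind it; x points along the fingers, y is the direction in which the jaws open and shut, and the axes are right-handed (so a half turn about x gives the same grasp; the last joint's range is limited). The gripper opens to 92 mm and grips with 3 to 60 N. Pads are 19 mm wide; open, the fingers measure 130 mm over their backs; the gripper's body (75 mm by 190 mm) begins 47 mm behind the grasp point.
Start: joints at [1.209, 0.434, 0.025, 1.573, -0.012, 1.134, -0.075], TCP at [0.16, -0.604, 0.227] pointing down, gripper open.
Joint ranges: [-2.62, 2.62], [-0.44, 2.09], [-1.27, 1.32], [0.08, 2.57], [-1.32, 4.46], [0.12, 2], [-2.74, 2.74]. Speed limits (rad/s): [2.22, 2.22, 3.01, 3.01, 3.14, 3.14, 3.14].

## Interface

Orientations are given as a rotation vector (axis times angle).
In Python, from cell import * gives the robot as it stands.
- The arm moves only by the shell command python3 -m handwheel 'ROWS' [FORCE]. ROWS is JSON, a list of rows, each a list of 7 numbers: the opening, from 0 (shut) to 1 (fully open), then the shift along the tool's x, y, z in m, then the turn, a rotation vector about the tool's x, y, z in rad. A call has 1 to 10 rows; each row shifts and turns the commanded pose from where the row before left it, along the tool's axes as they then stand; what a row does not reach is not made up. A row lasts 1/10 s, in which the tool goes at most 50 mm and 8.59 degrees, less where a joint would pass 70% of its speed; a pose out of reach is approached as far as the arm can. A call is refused whole if a number of a shift passes 0.05 or a number of a turn 0.15, either way. A call with a gripper value outside its range is refused whole. The fingers move at their own pace and stop on an object; FORCE is the grip in N (left out, the last holds). Time passes only in rows, so rows that do not move let the fingers close. It gives the time, the measured TCP pose, the force and the opening at its end, in the units of the state.
- observe(): the state, without advancing time (a new reading comes with each control period).
- get_image(name): name is "side" or "top" or "wrist"; returns (picture, depth): 420x560x3 uint8, blue, green, red; 420x560 float32, m along the optical axis (not along the pixel's ray), 0 where there is no reading.
- get_calibration(name): a dict with "camera_matrix" (3x3 intrinsics, pixels), "k1" (the pictures are not rectified: a ray, as slopes to the right and down, at radius r is drawn at 1 + k1 r^2 times it, then the intrinsics apply), "pose" (4x4, takes a point from camera to world coordinates). Camera axes: x right, y down, z forward; pixel columns grow to the right and rows downward; lengths in m; the calibration is good to about 2 mm. A picture is of the moment at which its call begins: read the wrist's pose just before it. get_calibration takes no time and is no camera call; for the wrist camera it gives the pose at the moment of the call.
- sign_off(): hands the job in, once; it reports no verdict.
The state is a dict: "clock": time; "joints": joint angles; "dq": joint speeds; "joint_efforts": joint torques, N m; "position": TCP position; "ee_rot": TCP orientation; "force": force on the tool from outside, world axes, zero at the start; "ft_torque": the same for the moment, N m; "width": opening from 0.0 (shut) to 1.0 (fully open).
Only numpy, scipy, OpenCV 4.12 (cv2) and the standard library are available. Lean on these libraries where they do the work, as an engineer would, in place of code of your own. Each camera call takes 0.05 s, during which the arm holds its last target. There are 200 camera calls.

## Task

Clamp the ground pin in the green V-block fixture: with the outside of the fingers push the steel clamp strap round across the pin until its hooked nose is fully home around the stud, then press the red-knobbed cam lever all the way down so that the pin is held. Do not lift or shift the pin, and leave everything else on the bench where it is.

Things in the scene. Friction and masses are not known exactly. Their poses are not given: they have to be found in the camera images.
- fixture: V-block fixture, fixed on a black plate (top 30 mm above the table), turned up to 35 deg either way. Green base 90 (own x) by 180 (own y) by 12 mm; origin: centre of its underside, z up; unturned, its -x side faces the robot. All heights given are above this origin. Steel V-block 70 (x) by 60 (y) mm in the middle, top 52 high. Strap's hinge post at y=+60 mm; 10 mm stud with the cam lever at y=-60
- strap (a joint): swing of the strap about the upright hinge post, rad. 0 = fully home (a stop): strap along the fixture's -y, across the pin, hooked nose round the stud. Grows as it opens: at 1.57 it points along the fixture's -x; stop at 1.75. Starts at 0.9 to 1.6, takes about 2 N at the knob, stays where left. Bright steel bar 26 wide, 12 thick (68 to 80 mm high), reaching 143 mm from the hinge axis
- hinge_post (a point): centre of the top of the hinge post's dark nut, 100 mm high, on the strap's upright hinge axis; axes as the fixture's
- strap_knob (a point): centre of the top of the black knurled knob (24 mm across) that stands on the strap 60 mm from the hinge axis; with its collar it reaches from the strap's top at 80 mm to 106 mm high. Its axes turn with the strap: -y points along the strap to the nose, +x is the way the strap must move to go home
- strap_nose (a point): middle of the trailing edge of the strap's nose (the side away from home), 127 mm from the hinge axis, 20 mm off the strap's centre line, 74 mm high; axes as strap_knob's
- lever (a joint): turn of the cam lever about a level pin (parallel to the fixture's x) in the stud's top, rad. 0 = fully up (62 deg above level), 1.0 = fully down (a stop, about 5 deg above level). Starts at 0 to 0.25. It goes down outward, towards the fixture's -y. Takes about 3 N at the ball, square to the lever, a little more as it clamps; stays where left. Its cam then presses the strap 5 mm down
- lever_pin (a point): middle of the pin on which the cam lever turns, 102 mm high, at fixture y = -60 mm; axes as the fixture's
- lever_ball (a point): centre of the red ball (26 mm across) at the end of the cam lever, 95 mm from the lever pin
- pad: round black rubber foot, 18 mm across, of the clamping screw under the strap, below the knob. Strap home and lever up, it hangs 2 to 3 mm above the pin; lever down, its spring presses the pin with about 10 N. Its origin is at the fixture's base height below the knob
- sample: the pin to be clamped: bright ground pin 25 mm thick with a thinner spigot of 18 mm at one end, 97 mm long in all, 0.2 to 0.4 kg, loose in the V, its axis along the fixture's x. Origin on its axis, near mid-length, 48 mm high; its top is 60 mm high
- spare_pin: bystander: bright pin standing upright on the plate behind the fixture, 25 mm thick, 60 mm high, origin centre of underside
- ring_gauge: bystander: steel ring gauge lying on the plate on the fixture's -x side, 48 mm across, 16 mm high, origin centre of underside
- reference: bystander: black roughness reference plate with steel insert, 50 x 70 x 10 mm, lying at the plate's left near corner, origin centre of underside
- weight: bystander: brass weight with black knob, 40 mm across, 46 mm high, on the plate's right near corner, origin centre of underside
- mini_vice: bystander: small green screw vice on the table to the left (+y), about 166 x 35 x 60 mm, origin under the middle of its 90 mm body
- bottle: bystander: white bottle with blue cap on the table to the left, 54 mm across, 115 mm high, origin centre of underside
- screwdriver: bystander: screwdriver with red handle lying on the table to the right (-y), about 200 mm long, 30 mm high, origin at its underside
There are look-alikes about, which are no part of the job. What is shaped like the sample but blue is not meant.

How it is judged:
By the outcome, as a careful person would: the job done as asked, in the order asked, and still so for the second after the job is handed in, with the robot touching nothing.
It also fails if it takes over 48 s, if anything falls off the work surface, if the arm or the gripper's body presses on something with over 40 N, if the wrist force passes 120 N, or if a joint passes its speed limit or range.

## Working session

There is one attempt and no reset: what is moved stays moved. The work goes in short steps, Python scripts to look and compute and a shell command to move; the robot and the scene stay as the last step left them, time stands still between calls to the robot, and variables do not carry over. Pictures are saved under pics/ and viewed, about 8 in all and at most 12, crops included, and the job is handed in when it is done.

```bash
mkdir -p pics; ls; python3 - <<'E'
from cell import *
import cv2,numpy as np
print(observe())
for n in("side","top"):
    p,d=get_image(n); c=get_calibration(n); print(n,c)
    cv2.imwrite(f"pics/{n}0.png",p); np.savez(f"{n}0.npz",p=p,d=d,K=c["camera_matrix"],k1=c["k1"],T=c["pose"])
E
```

```text
pics
{'clock': 0.0, 'joints': array([ 1.20938509,  0.43523251,  0.02499   ,  1.57410576, -0.01158727,
        1.13398455, -0.07513865]), 'dq': array([-3.95497267e-03, -3.64329384e-04,  2.16864581e-04, -4.56854662e-04,
       -1.83809585e-06,  3.77340508e-04,  1.47597356e-03]), 'joint_efforts': array([ 2.33584979e-04, -6.67848372e+01,  9.85214263e-01, -3.14454854e+01,
       -6.04906166e-02,  4.28392121e-02,  1.64298222e-04]), 'position': array([ 0.15975676, -0.60370757,  0.2259359 ]), 'ee_rot': array([ 2.08376514,  0.27271174, -2.08453194]), 'force': array([-0.36489794, -0.42827448, -0.05860034]), 'ft_torque': array([-0.03002206, -0.01309095, -0.05081994]), 'width': 0.999685818171687}
side {'camera_matrix': array([[385.71668348,   0.        , 277.41169048],
       [  0.        , 385.71668348, 218.98086106],
       [  0.        ,   0.        ,   1.        ]]), 'k1': -0.06238599315203076, 'pose': array([[ 0.99460472, -0.07337158,  0.07333521,  0.47737067],
       [-0.10294266, -0.61074089,  0.78511042, -0.78892132],
       [-0.01281599, -0.78842386, -0.61499884,  0.75773228],
       [ 0.        ,  0.        ,  0.        ,  1.        ]])}
top {'camera_matrix': array([[513.87985095,   0.        , 271.8528984 ],
       [  0.        , 513.87985095, 198.51525989],
       [  0.        ,   0.        ,   1.        ]]), 'k1': -0.16601051940690742, 'pose': array([[-0.02475525, -0.99537333,  0.09283916,  0.41471129],
       [-0.99966468,  0.02535329,  0.0052676 ,  0.00671901],
       [-0.00759701, -0.09267763, -0.99566718,  1.46531689],
       [ 0.        ,  0.        ,  0.        ,  1.        ]])}
```

View pics/top0.png

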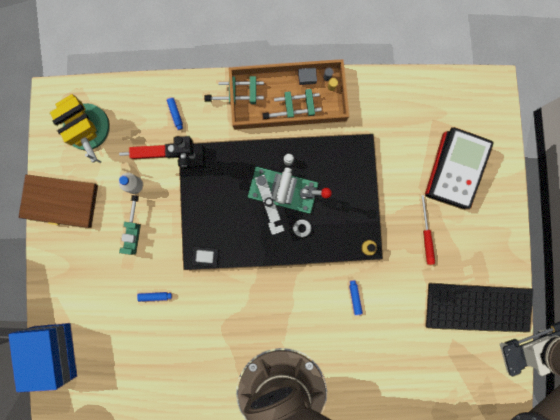

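View pics/side0.png

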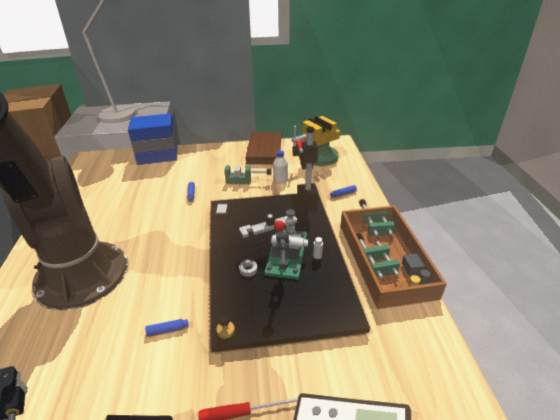

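Top view: fixture at about (283,191), hinge at left (262,180), strap with knob (268,201) and nose (277,228), red ball (326,193). Blue pins at (175,113), (154,297), (356,297) are look-alikes; the bright pin in the V at (286,185) is the sample. The bright spare stands at (289,160). I'll confirm this in an enlarged crop.

```bash
cat > h.py <<'E'
import numpy as np, cv2
def load(n): z=np.load(n+".npz"); return z
def ray(z,uv):
    D=np.array([z["k1"],0,0,0,0],float)
    s=cv2.undistortPoints(np.array([[uv]],float),z["K"],D)[0,0]
    T=z["T"]; return T[:3,3],T[:3,:3]@np.array([s[0],s[1],1.])
def onz(z,uv,h):
    o,d=ray(z,uv); return o+d*(h-o[2])/d[2]
def cross(r1,r2):
    (a,u),(b,v)=r1,r2
    t=np.linalg.lstsq(np.c_[u,-v],b-a,rcond=None)[0]
    p,q=a+t[0]*u,b+t[1]*v
    return (p+q)/2,np.linalg.norm(p-q)
def proj(z,P):
    T=z["T"];p=T[:3,:3].T@(np.asarray(P,float)-T[:3,3])
    s=p[:2]/p[2]; s=s*(1+z["k1"]*(s@s)); return (z["K"]@[s[0],s[1],1])[:2]
E
python3 - <<'E'
from h import *
t=load("top0");s=load("side0")
a=cv2.resize(t["p"][145:245,235:345],None,fx=5,fy=5,interpolation=cv2.INTER_CUBIC)
b=cv2.resize(s["p"][190:290,225:335],None,fx=5,fy=5,interpolation=cv2.INTER_CUBIC)
cv2.imwrite("pics/c1.png",np.vstack([a,b])[:,:]) if 0 else cv2.imwrite("pics/c1.png",cv2.resize(np.hstack([a,b]),(800,364)))
def red(z,r):
    h=cv2.cvtColor(z["p"],cv2.COLOR_BGR2HSV);m=((h[...,0]<8)|(h[...,0]>172))&(h[...,1]>150)&(h[...,2]>80)
    k=np.zeros_like(m);k[r[0]:r[1],r[2]:r[3]]=1;m&=k;v,u=np.nonzero(m);return ((u.min()+u.max())/2,(v.min()+v.max())/2),len(u)
rt=red(t,(170,215,300,345));rs=red(s,(210,240,265,300));print(rt,rs)
print("ball",cross(ray(t,rt[0]),ray(s,rs[0])))
h=cv2.cvtColor(t["p"],cv2.COLOR_BGR2HSV);m=((h[...,0]>50)&(h[...,0]<90)&(h[...,1]>80)).astype(np.uint8)
m[:155]=0;m[225:]=0;m[:,:235]=0;m[:,335:]=0
v,u=np.nonzero(m)
P=np.array([onz(t,(x,y),.042)[:2] for x,y in zip(u,v)],np.float32)
r=cv2.minAreaRect(P);print("base",r,cv2.boxPoints(r))
E
```

```text
((np.float64(326.5), np.float64(192.5)), 84) ((np.float64(279.0), np.float64(225.5)), 85)
ball (array([ 0.54286807, -0.12077759,  0.21552776]), np.float64(0.0004863969894186754))
base ((0.5633658170700073, -0.015756674110889435), (0.19447699189186096, 0.13089536130428314), 81.47930908203125) [[ 0.48423305 -0.10222474]
 [ 0.6136836  -0.12161905]
 [ 0.6424986   0.07071139]
 [ 0.51304805  0.0901057 ]]
```

View pics/c1.png

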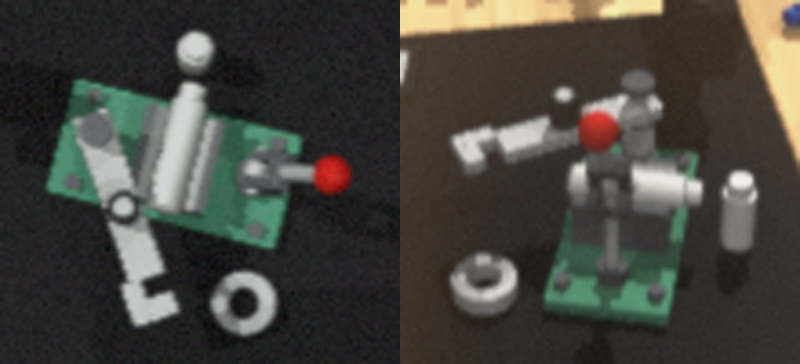

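Crop: the sample bright pin sits in the V at crop (180,150), and the spare stands at (196,50). Other features are the hinge nut (96,130), knob (123,206), hook nose (150,300), stud and lever pin (258,172), and ball (332,174).

```bash
python3 - <<'E'
from h import *
t=load("top0");s=load("side0");f=400/110
T=lambda x,y:(235+(x+.5)/f-.5,145+(y+.5)/f-.5)
S=lambda x,y:(225+(x-400+.5)/f-.5,190+(y+.5)/f-.5)
C=np.array([onz(t,T(*c),.042) for c in((80,78),(302,133),(275,247),(48,190))])
print(C,np.linalg.norm(C-np.roll(C,-1,0),axis=1)); c=C.mean(0)
y=(C[0]+C[3]-C[1]-C[2]);yaw=np.arctan2(-y[0],y[1])
H=onz(t,T(96,130),.130);K=onz(t,T(123,206),.136);L=onz(t,T(258,172),.132)
print("c",c,"yaw",yaw,"hinge",H,"knob",K,np.linalg.norm(K-H)," pin",L,np.linalg.norm(L-H))
print("hinge x2",cross(ray(t,T(96,130)),ray(s,S(638,82))),"knob x2",cross(ray(t,T(123,206)),ray(s,S(564,95))))
y=H-L;yaw2=np.arctan2(-y[0],y[1]);c2=(H+L)/2
d=K-H;ang=np.arctan2(d[1],d[0]);print("yaw2",yaw2,"c2",c2,"strap",[(-np.pi/2+w-ang) for w in (yaw,yaw2)])
B=np.array([.5429,-.1208,.2155])
print("ball-pin",np.linalg.norm(B-np.r_[L[:2],.132]),B-L)
E
```

```text
[[ 0.6397108   0.0545987   0.042     ]
 [ 0.59268478 -0.11492509  0.042     ]
 [ 0.50555792 -0.0913779   0.042     ]
 [ 0.55367961  0.08099064  0.042     ]] [0.17592544 0.09025275 0.17895981 0.08998833]
c [ 0.57290828 -0.01767841  0.042     ] yaw -0.27142909872979404 hinge [0.58761937 0.04092615 0.13      ] knob [0.53165695 0.02273286 0.136     ] 0.059150554568625544  pin [ 0.55402679 -0.07466308  0.132     ] 0.12038825283097569
hinge x2 (array([0.58883698, 0.04095294, 0.12772828]), np.float64(0.0018328926171661015)) knob x2 (array([0.53231955, 0.02274966, 0.13461557]), np.float64(0.0010774383245003107))
yaw2 -0.28282952341372936 c2 [ 0.57082308 -0.01686846  0.131     ] strap [np.float64(0.9850463390749282), np.float64(0.973645914390993)]
ball-pin 0.09604515148392406 [-0.01112679 -0.04613692  0.0835    ]
```

```bash
cat >> h.py <<'E'
from scipy.spatial.transform import Rotation as R
yaw=-.278; c=np.array([.572,-.017]); ex=np.array([np.cos(yaw),np.sin(yaw),0]); ey=np.array([-ex[1],ex[0],0]); ez=np.array([0,0,1.])
def F(x,y,z): return np.r_[c,.03]+x*ex+y*ey+z*ez     # fixture -> world
def knob(q,h=.106): return F(-.06*np.sin(q),.06-.06*np.cos(q),h)
def intool(o,target): return R.from_rotvec(o["ee_rot"]).as_matrix().T@(target-o["position"])
E
python3 - <<'E'
from h import *
from cell import *
o=observe();M=R.from_rotvec(o["ee_rot"]).as_matrix();print(M.round(3))
for s in(1,-1):
    G=np.c_[-ez,s*ex,np.cross(-ez,s*ex)]
    print(s,"turn",R.from_matrix(M.T@G).as_rotvec(), "shift in turned tool",G.T@(knob(.98,.26)-.06*ex-o["position"]))
print("knob",knob(.98),"pre",knob(.98,.26)-.06*ex)
E
```

```text
[[-0.     0.256 -0.967]
 [ 0.001 -0.967 -0.256]
 [-1.    -0.001  0.   ]]
1 turn [-1.03404448e+00 -6.25624631e-04  1.38109777e-03] shift in turned tool [-0.06397551  0.12553518 -0.70392765]
-1 turn [2.10754755e+00 1.60059216e-03 7.25053579e-04] shift in turned tool [-0.06397551 -0.12553518  0.70392765]
knob [0.53137737 0.02223315 0.136     ] pre [0.473681   0.03869912 0.29      ]
```

```bash
python3 -m handwheel '[[0,-0.016,0,0,-0.148,0,0],[0,-0.016,0,0,-0.148,0,0],[0,-0.016,0,0,-0.148,0,0],[0,-0.016,0,0,-0.148,0,0],[0,0,0,0,-0.148,0,0],[0,0,0,0,-0.148,0,0],[0,0,0,0,-0.146,0,0]]' 10
python3 -m handwheel '[[0,0,0.008,-0.04,0,0,0],[0,0,0.008,-0.04,0,0,0],[0,0,0.008,-0.04,0,0,0],[0,0,0.008,-0.04,0,0,0],[0,0,0.008,-0.04,0,0,0],[0,0,0.008,-0.04,0,0,0],[0,0,0.008,-0.04,0,0,0],[0,0,0.008,-0.04,0,0,0],[0,0,0.008,-0.04,0,0,0],[0,0,0.008,-0.04,0,0,0]]'
python3 - <<'E'
from h import *
from cell import *
o=observe();M=R.from_rotvec(o["ee_rot"]).as_matrix();print(M.round(3),o["joints"].round(2),o["width"],o["position"])
print(intool(o,knob(.98,.26)-.06*ex))
E
```

```text
clock: 0.8
position: [0.1598, -0.604, 0.2904]
ee_rot: [1.407, 1.069, -1.407]
force: [0.0, 0.6, 0.0]
width: 0.436
clock: 1.8
position: [0.3469, -0.2399, 0.2906]
ee_rot: [1.411, 1.065, -1.411]
force: [1.6, -0.9, 0.1]
width: 0.002
[[-0.     0.962 -0.275]
 [-0.    -0.275 -0.962]
 [-1.    -0.     0.   ]] [ 0.91  0.08 -0.46  1.9   0.04  1.17  0.16] 0.0020502337231505675 [ 0.34688784 -0.23987493  0.29061757]
[ 0.00053955  0.04541527 -0.30268391]
```

```bash
python3 -m handwheel '[[0,0,0.005,-0.038,0,0,0],[0,0,0.005,-0.038,0,0,0],[0,0,0.005,-0.038,0,0,0],[0,0,0.005,-0.038,0,0,0],[0,0,0.005,-0.038,0,0,0],[0,0,0.005,-0.038,0,0,0],[0,0,0.005,-0.038,0,0,0],[0,0,0.005,-0.036,0,0,0],[0,0,0,0,0,0,0]]'
python3 - <<'E'
from h import *
from cell import *
o=observe();print(o["position"],intool(o,knob(.98,.26)-.06*ex),o["joints"].round(2))
for n in("wrist","top"):
    cc=get_calibration(n);p,d=get_image(n);np.savez(n+"1.npz",p=p,d=d,K=cc["camera_matrix"],k1=cc["k1"],T=cc["pose"]);cv2.imwrite(f"pics/{n}1.png",p)
z=load("wrist1");print(z["T"].round(3))
for nm,P in dict(nut=F(0,.06,.1),knob=knob(.98),pin=F(0,-.06,.102),ball=(.5429,-.1208,.2155)).items(): print(nm,proj(z,P).round(1))
E
```

```text
clock: 2.7
position: [0.4688, 0.0429, 0.2907]
ee_rot: [1.409, 1.07, -1.405]
force: [-0.4, 0.1, -0.2]
width: 0.003
[0.46881622 0.04294239 0.29072347] [0.00071362 0.00582465 0.00278549] [ 0.43  0.21 -0.74  1.79  0.15  1.2  -0.63]
[[ 0.963 -0.256 -0.082  0.491]
 [-0.269 -0.919 -0.288  0.122]
 [-0.001  0.299 -0.954  0.449]
 [ 0.     0.     0.     1.   ]]
nut [403.7 157.5]
knob [350.2 192.8]
pin [391.3 271.8]
ball [415.4 368.1]
```

View pics/wrist1.png

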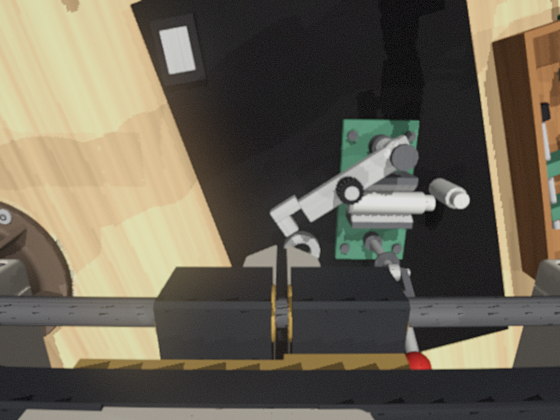

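Predicted and seen positions agree: nut (404,157), knob (350,192), ball (417,365). Next I go down beside the knob.

```bash
python3 -m handwheel '[[0,0.03,0.003,0.0015,0,0,0],[0,0.03,0.003,0.0013,0,0,0],[0,0.03,0,0,0,0,0],[0,0.03,0,0,0,0,0],[0,0.03,0,0,0,0,0],[0,0.023,0,0,0,0,0],[0,0,0,0,0,0,0]]'
python3 - <<'E'
from h import *
from cell import *
o=observe();print(o["position"],intool(o,knob(.98,.087)-.031*ex),o["joints"].round(2),o["force"].round(1))
E
```

```text
clock: 3.5
position: [0.4706, 0.0314, 0.1152]
ee_rot: [1.408, 1.066, -1.418]
force: [0.3, -0.2, -0.4]
width: 0.004
[0.47059717 0.03138142 0.11519162] [-0.00198152  0.02993251 -0.0079351 ] [ 0.34  0.41 -0.66  2.03  0.34  0.82 -0.8 ] [ 0.3 -0.2 -0.4]
```

```bash
python3 -m handwheel '[[0,-0.002,0.008,-0.004,0,0,0],[0,0,0.008,-0.004,0,0,0],[0,0,0.008,0,0,0,0],[0,0,0.003,0,0,0,0],[0,0,0,0,0,0,0]]'
python3 - <<'E'
from h import *
from cell import *
o=observe();print(o["position"],intool(o,knob(.98,.087)-.031*ex),o["force"].round(1))
E
python3 -m handwheel '[[0,0,0.0034,0.0042,0,0,0],[0,0,0.0034,0.0042,0,0,0],[0,0,0.0045,0.0038,0,0,0],[0,0,0.0045,0.0038,0,0,0]]'
python3 - <<'E'
from h import *
from cell import *
o=observe();print(o["position"],intool(o,knob(.6,.087)-.031*ex),o["force"].round(1))
p,d=get_image("top");cv2.imwrite("pics/t2.png",cv2.resize(p[125:255,215:365],None,fx=4,fy=4,interpolation=2))
E
```

```text
clock: 4.0
position: [0.502, 0.0336, 0.1201]
ee_rot: [1.412, 1.064, -1.411]
force: [-0.2, -0.8, -0.6]
width: 0.005
[0.50202555 0.03356301 0.1201163 ] [0.0031158  0.00033373 0.00284037] [-0.2 -0.8 -0.6]
clock: 4.4
position: [0.5093, 0.0127, 0.1192]
ee_rot: [1.407, 1.066, -1.416]
force: [-10.7, -2.6, 8.1]
width: 0.004
[0.50934932 0.01270259 0.11923964] [0.00222696 0.00352839 0.00087999] [-10.7  -2.6   8.1]
```

View pics/t2.png

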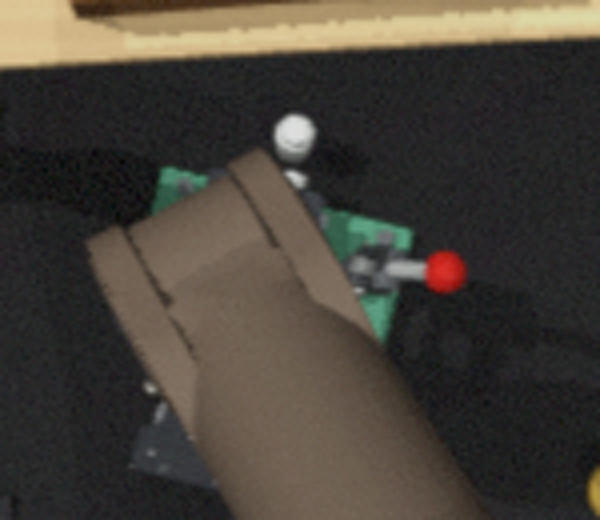

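The top view is blocked by the arm, so I check with the side camera.

```bash
python3 - <<'E'
from h import *
from cell import *
p,d=get_image("side");w,_=get_image("wrist");o=observe();print(o["force"].round(1),o["position"],intool(o,knob(.6,.087)-.031*ex))
cv2.imwrite("pics/s2.png",np.hstack([cv2.resize(p[165:290,225:325],(400,500),interpolation=2),cv2.resize(w[80:280,220:380],(400,500),interpolation=2)]))
E
```

```text
[-5.2 -1.8  1.5] [0.51004321 0.01210045 0.11902158] [0.00201401 0.00269325 0.00048966]
```

View pics/s2.png

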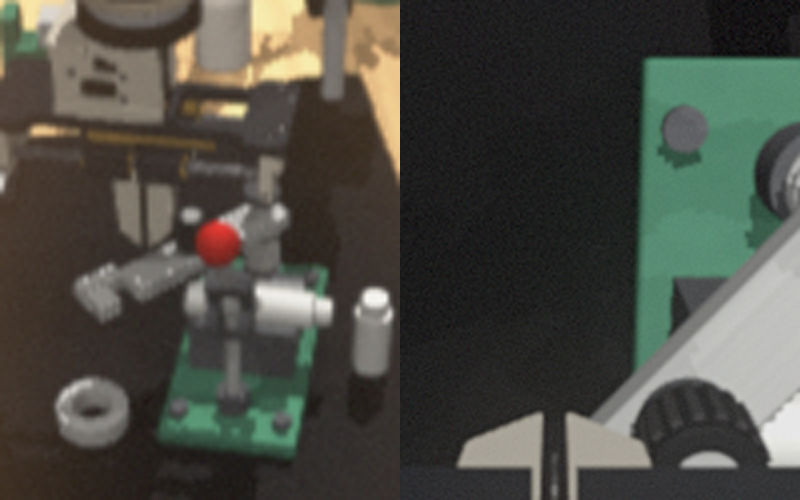

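Side and wrist views: the finger backs are tapered and about 12 mm from the centreline where they touch the knob. The strap has moved to about 0.8 rad, so I keep pushing.

```bash
python3 -m handwheel '[[0,0.001,0.005,0,0,0,0],[0,0.001,0.005,0,0,0,0],[0,0,0.005,0,0,0,0],[0,0,0.005,0.001,0,0,0],[0,0,0.005,0.002,0,0,0]]'
python3 -m handwheel '[[0,0,0.005,0.002,0,0,0],[0,0,0.005,0.002,0,0,0],[0,0,0.004,0.001,0,0,0],[0,0,0,0,0,0,0]]'
python3 - <<'E'
from h import *
from cell import *
w,_=get_image("wrist");p,_=get_image("side");o=observe();print(o["force"].round(1),o["position"],intool(o,knob(0,.087)))
cv2.imwrite("pics/w3.png",np.hstack([cv2.resize(p[165:290,225:325],(400,500),interpolation=2),cv2.resize(w[40:280,180:372],(400,500),interpolation=2)]))
E
```

```text
clock: 5.05
position: [0.5335, 0.0029, 0.1169]
ee_rot: [1.408, 1.065, -1.415]
force: [-4.4, -0.8, -0.4]
width: 0.007
clock: 5.45
position: [0.5469, -0.0044, 0.1175]
ee_rot: [1.41, 1.066, -1.412]
force: [-4.8, -1.0, 0.1]
width: 0.004
[-5.6 -0.5 -0.2] [ 0.54690294 -0.00443861  0.11757962] [0.00055317 0.02758172 0.00518936]
```

View pics/w3.png

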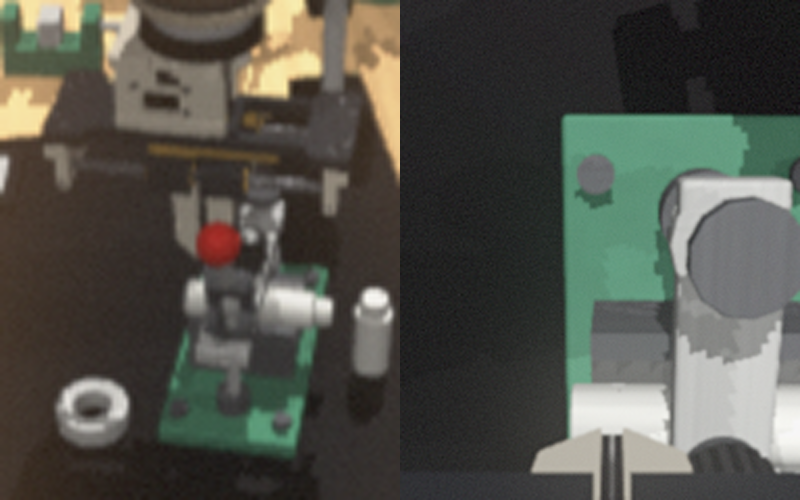

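The strap is now almost across the pin. I press on to the stop in small steps.

```bash
for i in 1; do python3 -m handwheel '[[0,0,0.002,0.001,0,0,0],[0,0,0.002,0,0,0,0],[0,0,0,0,0,0,0]]'; done
python3 -m handwheel '[[0,0,0.002,0,0,0,0],[0,0,0.001,0,0,0,0],[0,0,0,0,0,0,0]]'
python3 -m handwheel '[[0,0,0.002,0,0,0,0],[0,0,0.001,0,0,0,0],[0,0,0,0,0,0,0]]'
```

```text
clock: 5.85
position: [0.5474, -0.0049, 0.1172]
ee_rot: [1.406, 1.07, -1.415]
force: [-16.1, 2.7, 7.2]
width: 0.004
clock: 6.15
position: [0.5479, -0.0051, 0.117]
ee_rot: [1.403, 1.073, -1.418]
force: [-25.6, 5.7, 14.1]
width: 0.007
clock: 6.45
position: [0.5482, -0.0052, 0.1168]
ee_rot: [1.4, 1.076, -1.421]
force: [-35.4, 6.7, 22.1]
width: 0.004
```

It is hard against the stop: the position stalls at x 0.548 while the force rises. Now I back off, rise and look.

```bash
python3 -m handwheel '[[0,0,-0.01,0,0,0,0],[0,0,-0.02,0,0,0,0],[0,0,-0.02,0,0,0,0],[0,-0.04,0,0,0,0,0],[0,-0.04,0,0,0,0,0],[0,-0.04,0,0,0,0,0],[0,-0.04,0,0,0,0,0],[0,0,0,0,0,0,0]]'
python3 - <<'E'
from h import *
from cell import *
for n in("wrist","side"):
    cc=get_calibration(n);p,d=get_image(n);np.savez(n+"4.npz",p=p,d=d,K=cc["camera_matrix"],k1=cc["k1"],T=cc["pose"])
o=observe();print(o["force"].round(1),o["position"])
B=np.array([.5429,-.1208,.2155]);print("to 10mm above ball top",intool(o,B+[0,0,.023]))
w=load("wrist4");s=load("side4")
for nm,P in dict(nut=F(0,.06,.1),knob=knob(0),pin=F(0,-.06,.102),nose=F(-.02,.06-.127,.074),sample_top=F(-.03,0,.06)).items(): print(nm,proj(w,P).round(1),proj(s,P).round(1))
cv2.imwrite("pics/w4.png",np.hstack([cv2.resize(s["p"][190:290,240:320],(400,500),interpolation=2),cv2.resize(w["p"][100:300,300:460],(400,500),interpolation=2)]))
E
```

```text
clock: 7.25
position: [0.5124, 0.007, 0.2838]
ee_rot: [1.418, 1.058, -1.401]
force: [1.1, 0.1, -0.2]
width: 0.006
[-0.1 -0.1 -0.9] [0.50994282 0.00596998 0.27902173]
to 10mm above ball top [0.04066636 0.06631971 0.11290154]
nut [349.9 133.1] [289.6 211.6]
knob [347.5 198.4] [286.2 223.6]
pin [343.2 254.5] [282.4 239.8]
nose [319.9 249.3] [274.1 249.2]
sample_top [311.1 186.5] [275.  235.9]
```

View pics/w4.png

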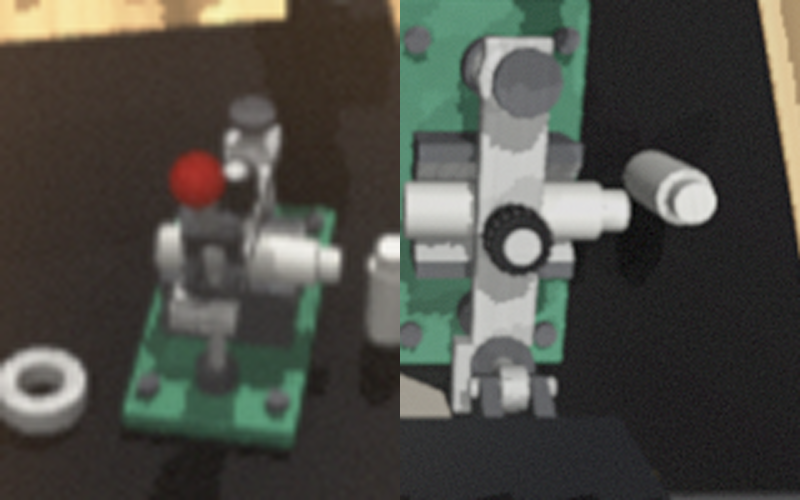

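Wrist crop: the knob top is at (522,246) against (519,246) predicted for q=0. The nose is round the stud, the strap is square across the pin, and the pin looks undisturbed. Next I go above the red ball.

```bash
python3 -m handwheel '[[0,0,0.022,0.0375,0,0,0],[0,0,0.022,0.0375,0,0,0],[0,0,0.022,0.0375,0,0,0],[0,0,0,0,0,0,0],[0,0.02,0,0,0,0,0],[0,0.02,0,0,0,0,0],[0,0,0,0,0,0,0]]'
python3 - <<'E'
from h import *
from cell import *
o=observe();print(o["force"].round(1),o["position"])
for e in(60.4,50,40,30,20,10,5,0):
    a=np.radians(e);print(e,intool(o,F(0,-.06-.095*np.cos(a),.102+.095*np.sin(a)+.013)).round(4))
E
```

```text
clock: 8.05
position: [0.5392, -0.1203, 0.2342]
ee_rot: [1.408, 1.07, -1.415]
force: [1.0, -0.2, -1.3]
width: 0.003
[ 1.  -0.2 -1.3] [ 0.53924866 -0.1202726   0.23424756]
60.4 [ 0.0066  0.0032 -0.0014]
50 [0.0165 0.0032 0.0128]
40 [0.0282 0.0033 0.0245]
30 [0.0417 0.0034 0.034 ]
20 [0.0567 0.0035 0.041 ]
10 [0.0727 0.0035 0.0452]
5 [0.081  0.0036 0.0463]
0 [0.0892 0.0036 0.0467]
```

```bash
python3 -m handwheel '[[0,0.007,0.003,0,0,0,0],[0,0.005,0,0.006,0,0,0],[0,0.005,0,0.006,0,0,0],[0,0.006,0,0.006,0,0,0],[0,0.006,0,0.006,0,0,0]]'
python3 -m handwheel '[[0,0.007,0,0.005,0,0,0],[0,0.007,0,0.004,0,0,0],[0,0.007,0,0.004,0,0,0],[0,0.007,0,0.003,0,0,0],[0,0,0,0,0,0,0]]'
python3 - <<'E'
from h import *
from cell import *
o=observe();print(o["force"].round(1),o["position"])
for e in(40,30,20,10,5,0):
    a=np.radians(e);print(e,intool(o,F(0,-.06-.095*np.cos(a),.102+.095*np.sin(a)+.013)).round(4))
p,_=get_image("side");cv2.imwrite("pics/s5.png",cv2.resize(p[165:290,225:325],(480,600),interpolation=2))
E
```

```text
clock: 8.55
position: [0.5374, -0.1477, 0.2101]
ee_rot: [1.41, 1.059, -1.413]
force: [-5.3, -7.0, 13.0]
width: 0.005
clock: 9.05
position: [0.533, -0.1617, 0.1807]
ee_rot: [1.412, 1.062, -1.413]
force: [-0.1, -0.3, -0.6]
width: 0.005
[-0.1 -0.3 -0.6] [ 0.53299914 -0.16165972  0.18067851]
40 [-0.0254 -0.0022 -0.017 ]
30 [-0.0118 -0.0022 -0.0075]
20 [ 0.0032 -0.0022 -0.0005]
10 [ 0.0192 -0.0022  0.0037]
5 [ 0.0274 -0.0022  0.0048]
0 [ 0.0357 -0.0022  0.0052]
```

View pics/s5.png

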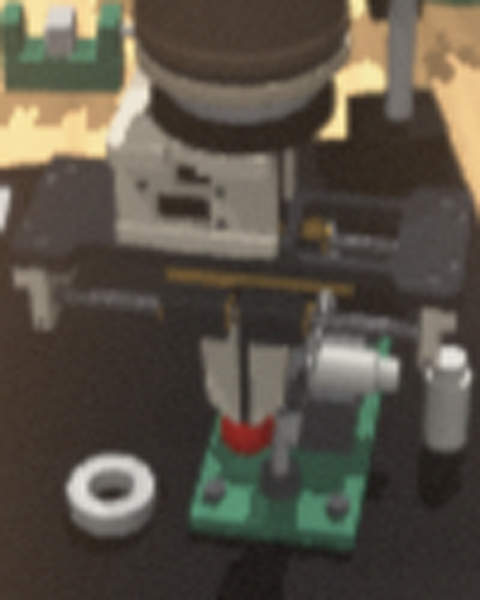

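The ball is under the fingertips, with the lever at about 20°. I keep pressing to the stop.

```bash
python3 -m handwheel '[[0,0.006,-0.001,0.001,0,0,0],[0,0.006,0,0.001,0,0,0],[0,0.006,0,0.001,0,0,0],[0,0.006,0,0.001,0,0,0],[0,0,0,0,0,0,0]]'
python3 -m handwheel '[[0,0.003,0,0,0,0,0],[0,0.002,0,0,0,0,0],[0,0,0,0,0,0,0]]'
python3 -m handwheel '[[0,0.002,0,0,0,0,0],[0,0.001,0,0,0,0,0],[0,0,0,0,0,0,0]]'
```

```text
clock: 9.6
position: [0.5304, -0.1631, 0.1556]
ee_rot: [1.411, 1.066, -1.412]
force: [-0.2, -0.5, 0.2]
width: 0.004
clock: 9.9
position: [0.5308, -0.1632, 0.1524]
ee_rot: [1.41, 1.065, -1.411]
force: [-4.0, -0.4, 11.6]
width: 0.005
clock: 10.2
position: [0.531, -0.1632, 0.1516]
ee_rot: [1.41, 1.063, -1.411]
force: [-12.9, -0.4, 33.5]
width: 0.007
```

The stop is at TCP z 0.152 (0.153 expected for fully down), with the force rising sharply. I retreat and check.

```bash
python3 -m handwheel '[[0,-0.01,0,0,0,0,0],[0,-0.04,0,0,0,0,0],[0,-0.04,0,0,0,0,0],[0,-0.04,0,0,0,0,0],[0,0,-0.03,0.03,0,0,0],[0,0,-0.04,0.04,0,0,0],[0,0,-0.04,0.04,0,0,0],[0,0,-0.04,0.04,0,0,0],[0,0,-0.03,0.04,0,0,0],[0,0,0,0,0,0,0]]'
python3 - <<'E'
from h import *
from cell import *
for n in("top","side"):
    cc=get_calibration(n);p,d=get_image(n);np.savez(n+"6.npz",p=p,d=d,K=cc["camera_matrix"],k1=cc["k1"],T=cc["pose"])
o=observe();print(o["force"].round(1),o["position"])
t=load("top6");s=load("side6")
def red(z,r):
    h=cv2.cvtColor(z["p"],cv2.COLOR_BGR2HSV);m=((h[...,0]<8)|(h[...,0]>172))&(h[...,1]>150)&(h[...,2]>80)
    k=np.zeros_like(m);k[r[0]:r[1],r[2]:r[3]]=1;m&=k;v,u=np.nonzero(m);return ((u.min()+u.max())/2,(v.min()+v.max())/2),len(u)
try:
    rt=red(t,(165,240,300,370));rs=red(s,(200,300,250,300));b,e=cross(ray(t,rt[0]),ray(s,rs[0]));d=b-F(0,-.06,.102);print("ball",rt,rs,b,e,np.linalg.norm(d),"elev",np.degrees(np.arctan2(d[2],-d@ey)))
except Exception as x: print(x)
for nm,P in dict(nut=F(0,.06,.1),knob=knob(0,.101)).items(): print(nm,proj(t,P),proj(s,P))
cv2.imwrite("pics/f6.png",np.hstack([cv2.resize(t["p"][145:245,235:345],(400,364),interpolation=2),cv2.resize(s["p"][190:290,225:335],(400,364),interpolation=2)]))
E
```

```text
clock: 11.2
position: [0.3174, -0.2908, 0.2783]
ee_rot: [1.415, 1.06, -1.42]
force: [0.0, 0.9, -0.2]
width: -0.001
[0.9 0.8 0. ] [ 0.3223229  -0.287398    0.27868474]
ball ((np.float64(340.5), np.float64(200.0)), 70) ((np.float64(276.0), np.float64(264.0)), 89) [ 0.53038772 -0.16433095  0.13930627] 0.0008821574432098738 0.09338134250667271 elev 4.487523892028401
nut [261.11787175 180.06476313] [289.63570927 211.63506828]
knob [283.31218925 185.69907797] [286.17598073 225.06275865]
```

View pics/f6.png

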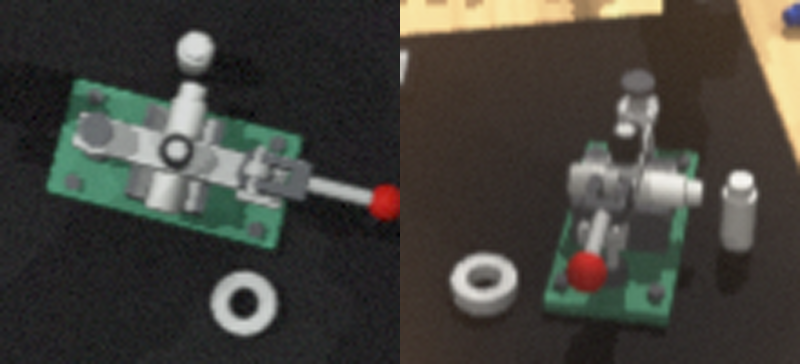

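The final pictures show the strap home with the knob at (176,150), as predicted. The lever is at 4.5° (fully down is about 5°), and the sample, ring gauge and spare pin are where they were.

```bash
python3 -c "
from cell import *
print(sign_off())"
```

```text
the job is handed in; nothing more can be done
None
```

The pin is clamped in the V-block: the strap is fully home round the stud and the cam lever is fully down. I pushed the strap round by its knob with the back of the closed fingers, pressed the lever down on its ball, then moved the arm clear and handed in at about 11 s.

- **Strap:** it ran into its stop, with the force climbing to about 35 N in x and the position no longer moving. After backing off, the knob lay within 1 to 2 pixels of where it should be with the strap home.
- **Lever:** it hit its stop with about 33 N at the fingertips. Measured from two cameras afterwards, it was 4.5° above level, against about 5° for fully down. The ball came out 93 mm from the lever pin, against 95 mm given.
- **Pin and other parts:** in the before and after pictures the pin, ring gauge and spare pin look unmoved. I compared these by eye, and the other bystanders were not re-measured.
- **Disagreements:** the finger backs taper, so they met the knob about 12 mm from the centreline instead of the 19 mm I assumed. I corrected the push for this. The end forces came close to the 40 N limit, but that limit is given for the arm and gripper body, and only the fingers pressed.

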